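# Tip the glass scale face down onto the bench plate and slide it home

### The job

Turn the glass scale over without picking it up: push it with the fingertips against the front edge of the low metal plate until its near side tips up and it flops over, glass face down, onto the plate. Then push it across the plate until its long side lies along the dark fence at the back, and take the hand away. Do not lift or carry the scale, and leave the other things on the bench where they are.

Things in the scene. Friction and masses are not known exactly. Their poses are not given: they have to be found in the camera images.
- scale: Loose flat black bar, 27 (x) by 76 (y) by 8.5 mm, 50 g, a glass strip in one broad face. Origin: centre of the broad face opposite the glass; +z points towards the glass face: up at the start, down once turned over. Starts flat on the bench (z = 0), glass up, 6 to 40 mm in front of the plate, long sides within about 0.25 rad of the plate's front edge, +x side towards the plate.
- plate: Fixed aluminium plate 80 (x) by 170 (y) by 6 mm, dark steel fence on its rear edge. Origin: centre of its underside, on the bench; +x runs from front edge to fence, away from the robot, z up; yaw up to 0.4 rad. Front edge: upright step 6 mm high at x = -40 mm; top at z = 6 mm. Fence: full width, 10 mm high above the plate, 12 mm deep, front face at x = +28 mm.
- edge_near (a point): Middle of the scale's long side face on its -x side (half-way up the 8.5 mm thickness); at the start this side faces the robot and is the one to push. Squeezed lightly (5 to 10 N) against the step, it follows the fingertip up by friction; its foot slips back a little as it turns. Axes as the scale's.
- edge_far (a point): Middle of the scale's long side face on its +x side (half-way up); at the start this side faces the plate. Axes as the scale's.
- ring_gauge: Bystander: grey steel ring, 52 mm across, 16 mm high, beside or in front of the plate's end. Origin at the centre of its underside.
- bush: Bystander: brass flanged bush, 33 mm across, 27 mm high, beside or in front of the plate's end. Origin at the centre of its underside.
- gauge_block: Bystander: upright steel block, 9 x 35 x 30 mm high, beside or in front of the plate's end. Origin at the centre of its underside.
- plug_gauge: Bystander: steel plug gauge lying down, 20 x 89 x 18 mm, beside or in front of the plate's end. Origin at the centre of its underside.
- micrometer: Bystander: micrometer lying down, 48 x 136 x 18 mm, at the bench's front, right of the middle. Origin at the centre of its underside.
- dial_indicator: Bystander: round dial indicator lying down, 114 x 57 x 24 mm, at the left front of the bench. Origin at the centre of its underside.
Not all that is in view belongs to the job. There is more than one size of the scale; the job needs the smallest.

How it is judged:
On the way:
1. the scale has been tipped over and lies glass face down on the plate (angle between scale's own z axis and vertical above 3.02 rad and z of scale in the frame of plate between 0.0115 and 0.0175 m), for 0.1 s.
At the end, for the whole second after the job is handed in: The scale lies at rest, flat and glass face down on the plate (within 0.12 rad), its long side along the fence: gap at its middle at most 4 mm, parallel within 0.1 rad, and its whole length on the plate (its middle within 49 mm of the plate's middle) (all of step 1 and x of scale in the frame of plate between 0.0105 and 0.0175 m and y of scale in the frame of plate between -0.049 and 0.049 m and angle between the y axis of scale and the y axis of plate, either way round below 0.1 rad and linear speed of scale below 0.01 m/s); the robot touches nothing.
It fails at once if the scale is lifted or carried: both its long sides more than 25 mm above the bench, or the middle of the face opposite the glass more than 34 mm (height (world z) of each of edge_near, edge_far above 0.025 m or height (world z) of scale above 0.034 m).
It fails at once if a bystander is moved by more than 15 mm (distance of any of ring_gauge, bush, gauge_block, plug_gauge, micrometer, dial_indicator from where it was at the start of the episode above 0.015 m).
It also fails if it takes over 45 s, if anything falls off the work surface, if the arm or the gripper's body presses on something with over 40 N, if the wrist force passes 120 N, or if a joint passes its speed limit or range.

### The arm

A 6-joint arm with a two-finger parallel gripper is mounted at the origin on a cart in front of the work surface, level with it; the furniture and walls round the work are solid. World frame = base frame: x ahead of the robot, y to its left, z up, the work surface at z = 0. Lengths are in m, angles in rad, forces in N, time in s.
With the tool pointing down it reaches from about 0.275 to 0.75 m from the base axis. Payload 10.2 kg.
Tool frame: the origin (TCP) lies between the finger pads; the fingertips stand 8 mm ahead of it and the grasp point (between the pads) lies 11 mm behind it; x points along the fingers, y is the direction in which the jaws open and shut, and the axes are right-handed (so a half turn about x gives the same grasp; the last joint's range is limited). The gripper opens to 88 mm and grips with 3 to 60 N. Pads are 18 mm wide; open, the fingers measure 123 mm over their backs; the gripper's body (75 mm by 187 mm) begins 45 mm behind the grasp point.
Start: joints at [-1.331, 0.313, 1.498, -0, 1.331, -0.223], TCP at [0.234, -0.47, 0.247] pointing down, gripper open.
Joint ranges: [-2.94, 2.94], [-0.97, 2.17], [0.19, 2.56], [-1.23, 4.37], [0.02, 3.11], [-2.88, 2.88]. Speed limits (rad/s): [2.39, 2.39, 3.01, 3.14, 3.14, 3.14].

### API

Orientations are given as a rotation vector (axis times angle).
In Python, from workcell import env gives the robot as it stands. The module is installed in compiled form; this text tells all that it offers.
- The arm moves only by the tool apply_moves, never from a script. Its argument "series" is a list of rows, each a list of 5 numbers: the shift along the tool's x, y, z in cm, then the turn about the tool's x in degrees, then the opening, from 0 (shut) to 1 (fully open). A call has 1 to 12 rows; each row is the pose to reach, as a shift and turn from the pose commanded when the call began, along the tool's axes at that moment; what a row does not reach only later rows make up. A row lasts 1/10 s, in which the tool goes at most 50 mm and 8.59 degrees, less where a joint would pass 70% of its speed; a pose out of reach is approached as far as the arm can. A call with a gripper value outside its range is refused whole. The fingers move at their own pace and stop on an object; "squeeze" is the grip in N (left out, the last holds). Time passes only in rows, so rows that repeat a pose let the fingers close. It gives the time, the measured TCP pose, the force and the opening at its end, in the units of the state.
- env.observe(): the state, without advancing time (a new reading comes with each control period).
- env.camera(name): name is "side" or "top" or "wrist"; returns the picture (420x560x3 uint8, red, green, blue); there is no depth.
- env.get_calibration(name): a dict with "fx", "fy", "cx", "cy" (pixels), "dist" ([k1, k2, p1, p2, k3] as OpenCV has them; the pictures are not rectified), "eye" and "attitude" of the camera in the world. Camera axes: x right, y down, z forward; pixel columns grow to the right and rows downward; lengths in m; the calibration is good to about 2 mm. A picture is of the moment at which its call begins: read the wrist's pose just before it. get_calibration takes no time and is no camera call; for the wrist camera it gives the pose at the moment of the call.
- env.sign_off(): hands the job in, once; it reports no verdict.
The state is a dict: "time_s": time; "joint_positions": joint angles; "qvel": joint speeds; "effort": joint torques, N m; "tcp_pos": TCP position; "tcp_rot": TCP orientation; "wrist_force": force on the tool from outside, world axes, zero at the start; "ft_torque": the same for the moment, N m; "gripper_width": finger opening in m.
Only numpy, scipy, OpenCV 4.12 (cv2) and the standard library are available. Lean on these libraries where they do the work, as an engineer would, in place of code of your own. Each camera call takes 0.05 s, during which the arm holds its last target.

## Working session

There is one attempt and no reset: what is moved stays moved. The work goes in short steps, Python scripts to look and compute and a tool call to move; the robot and the scene stay as the last step left them, time stands still between calls to the robot, and variables do not carry over. Pictures are saved under pics/ and viewed, and the job is handed in when it is done.

Besides the shell and the picture viewer there is one more tool, called after ">>>" as name(argument=value, ...), one argument or row to a line, values as JSON. apply_moves: Moves the arm, as the interface text tells. Its arguments: {"type":"object","properties":{"series":{"type":"array"},"squeeze":{"type":"number"}},"required":["series"]}

```bash
mkdir -p pics; python3 - <<'E'
from workcell import env
import cv2,numpy as np
print(env.observe())
for n in ["top","side"]:
    im=env.camera(n); cv2.imwrite(f"pics/{n}0.png",cv2.resize(im[:,:,::-1],(800,600),interpolation=cv2.INTER_CUBIC)); cv2.imwrite(f"pics/raw_{n}0.png",im[:,:,::-1])
    print(n,env.get_calibration(n))
print(env.get_calibration("wrist"))
E
```

```text
{'time_s': 0.0, 'joint_positions': array([-1.33139889e+00,  3.13445610e-01,  1.49841661e+00, -9.57353273e-06,
        1.33102215e+00, -2.23402317e-01]), 'qvel': array([ 0.001714  , -0.00010854, -0.00110172,  0.00085105, -0.00011876,
       -0.00108463]), 'effort': array([ 8.00998841e-04, -4.02203178e+01, -2.52273506e+01,  6.95294165e-02,
        3.51891678e-02, -1.08740971e-04]), 'tcp_pos': array([ 0.23431753, -0.46954512,  0.24617102]), 'tcp_rot': array([ 1.96448622,  0.46418362, -1.96452583]), 'wrist_force': array([ 0.04728063,  0.67341934, -0.19543804]), 'ft_torque': array([-0.03792679,  0.01526727, -0.00749511]), 'gripper_width': 0.08795066650961188}
top {'fx': 391.39228766926084, 'fy': 391.39228766926084, 'cx': 273.4697519423601, 'cy': 211.18505790095713, 'dist': array([-0.0205697,  0.       ,  0.       ,  0.       ,  0.       ]), 'eye': array([0.38309835, 0.04532162, 0.89654649]), 'attitude': array([-2.15214245,  2.11945638, -0.15124858])}
side {'fx': 506.79540367341536, 'fy': 506.79540367341536, 'cx': 273.2739492619347, 'cy': 201.2209849090213, 'dist': array([-0.1772984,  0.       ,  0.       ,  0.       ,  0.       ]), 'eye': array([0.23921852, 0.85969481, 0.50049262]), 'attitude': array([-0.42967585,  2.52960999, -1.48264862])}
{'fx': 343.69858174984745, 'fy': 343.69858174984745, 'cx': 276.3081207545351, 'cy': 216.75466629764384, 'dist': array([0.01356782, 0.        , 0.        , 0.        , 0.        ]), 'eye': array([ 0.30475842, -0.43349642,  0.38520654]), 'attitude': array([ 2.4380769 , -1.5078395 , -0.23873846])}
```

View pics/top0.png

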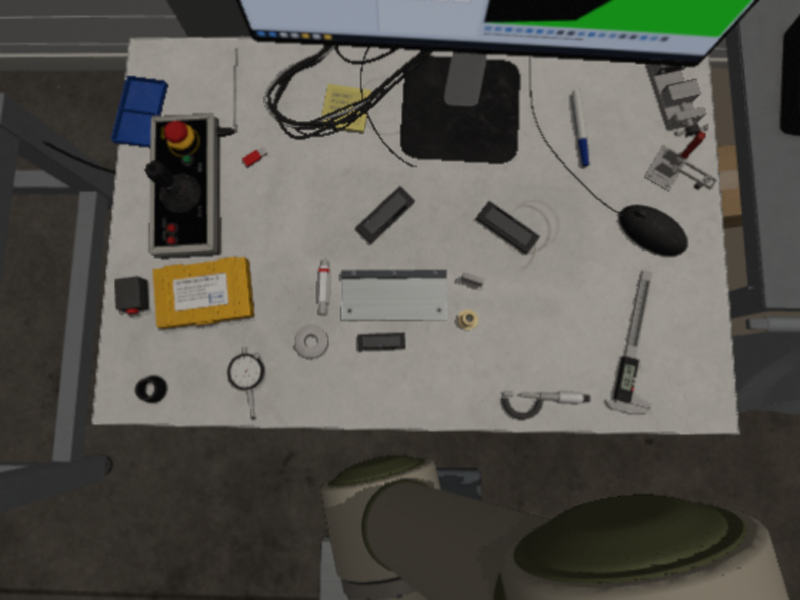

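View pics/side0.png

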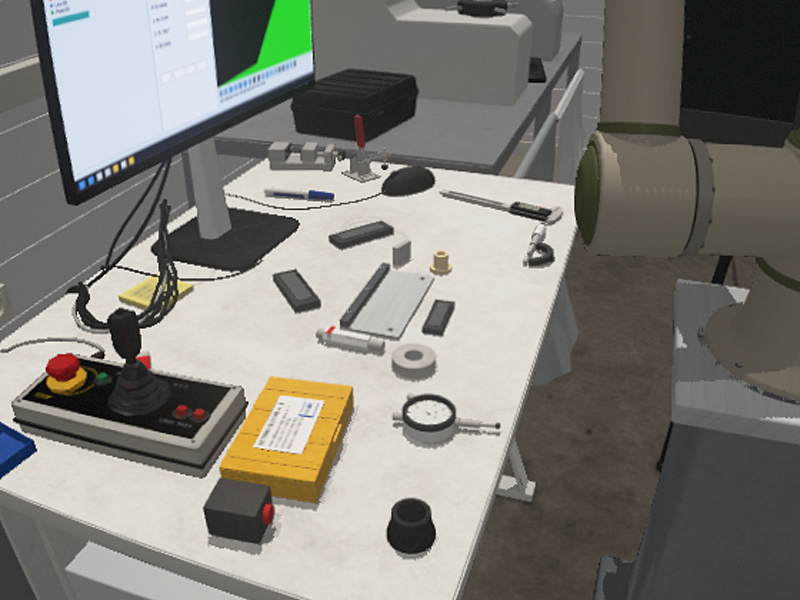

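Candidates for the scale in the top view (800x600): dark bars at (385,214), at (507,227) and at (381,342). The last is the smallest and lies in front of the plate, so I choose it. Next is a close crop to check that.

```bash
cat > h.py <<'E'
from workcell import env
import cv2,numpy as np
from scipy.spatial.transform import Rotation as R
def px2w(cal,uv,z):
    K=np.array([[cal['fx'],0,cal['cx']],[0,cal['fy'],cal['cy']],[0,0,1]])
    p=cv2.undistortPoints(np.array(uv,float).reshape(-1,1,2),K,cal['dist']).reshape(-1,2)
    d=np.c_[p,np.ones(len(p))]@R.from_rotvec(cal['attitude']).as_matrix().T
    e=cal['eye']; return e+d*((z-e[2])/d[:,2])[:,None]
def w2px(cal,X):
    K=np.array([[cal['fx'],0,cal['cx']],[0,cal['fy'],cal['cy']],[0,0,1]])
    Rw=R.from_rotvec(cal['attitude']).as_matrix().T
    return cv2.projectPoints(np.array(X,float).reshape(-1,1,3),cv2.Rodrigues(Rw)[0],-Rw@cal['eye'],K,cal['dist'])[0].reshape(-1,2)
E
python3 - <<'E'
import cv2
im=cv2.imread("pics/raw_top0.png"); c=im[180:255,215:315]   # 8x
cv2.imwrite("pics/c1.png",cv2.resize(c,(800,600),interpolation=cv2.INTER_CUBIC))
im=cv2.imread("pics/raw_side0.png"); c=im[165:255,220:340]
cv2.imwrite("pics/c2.png",cv2.resize(c,(800,600),interpolation=cv2.INTER_CUBIC))
im=cv2.imread("pics/raw_top0.png"); c=im[120:195,240:390]
cv2.imwrite("pics/c3.png",cv2.resize(c,(800,400),interpolation=cv2.INTER_CUBIC))
E
```

```text
(no output)
```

View pics/c1.png

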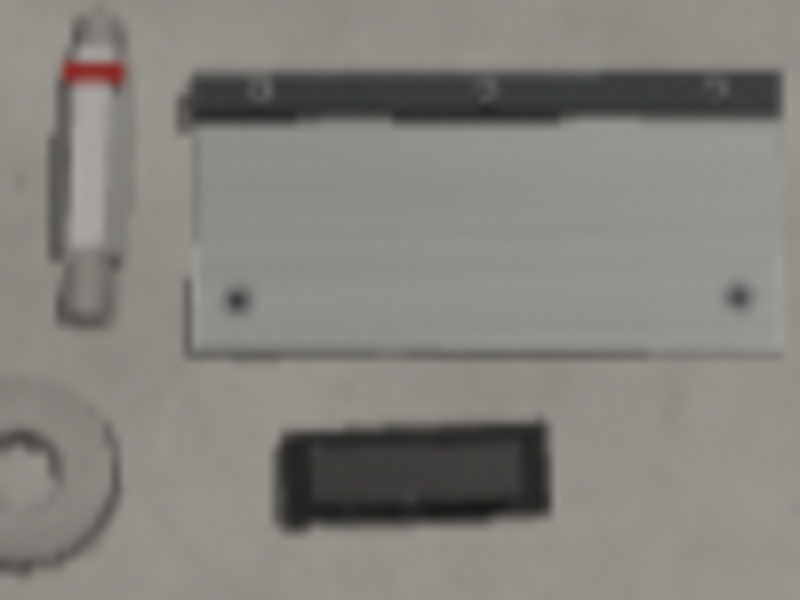

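View pics/c2.png

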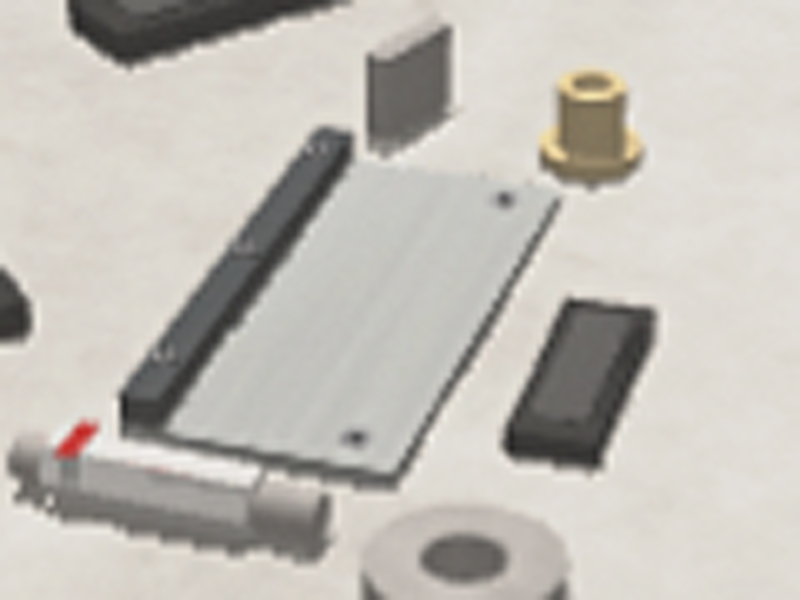

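View pics/c3.png

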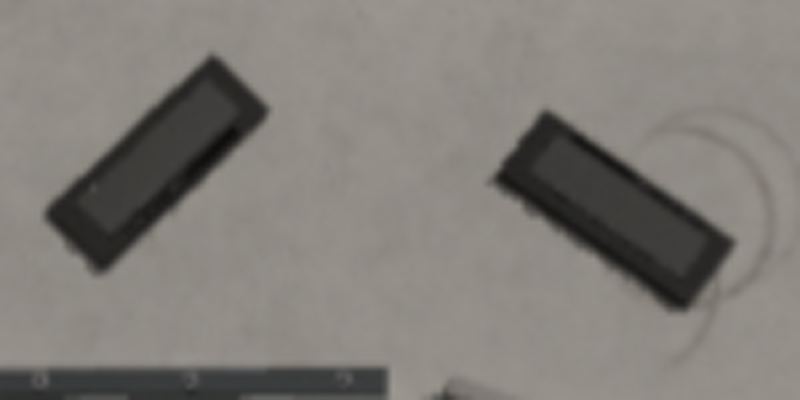

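The close crop confirms the bar in front of the plate is the smallest. It is glass up, with corners at crop (287,435), (547,425), (549,513) and (283,524). The plate's front top edge runs from (193,355) to (783,354). The ring is at the left end and the bush at the right.

```bash
python3 - <<'E'
from h import *
cal=env.get_calibration("top")
f=lambda L:[((u+.5)/8-.5+215,(v+.5)/8-.5+180) for u,v in L]
s=px2w(cal,f([(287,435),(547,425),(549,513),(283,524)]),0.0085)
print("scale",s.round(4),s.mean(0), np.linalg.norm(s[0]-s[1]),np.linalg.norm(s[1]-s[2]))
p=px2w(cal,f([(193,355),(783,354)]),0.006); print("plate front",p.round(4)); d=p[0]-p[1]; print(np.arctan2(-d[0],d[1]),np.linalg.norm(d))
d=(s[0]-s[1]+s[3]-s[2]);print("scale yaw",np.arctan2(-d[0],d[1]))
print("fence back",px2w(cal,f([(191,72),(782,72)]),0.016).round(4))
o=env.observe(); M=R.from_rotvec(o['tcp_rot']).as_matrix(); print(M.round(3))
print("ring",px2w(cal,f([(20,475)]),0.016),"bush",px2w(cal,[(467*.7,318*.7)],.027))
E
```

```text
scale [[0.4673 0.109  0.0085]
 [0.4713 0.035  0.0085]
 [0.4463 0.0341 0.0085]
 [0.442  0.1095 0.0085]] [0.45673285 0.07188498 0.0085    ] 0.07406337749093589 0.025027293797309513
plate front [[ 0.4902  0.1367  0.006 ]
 [ 0.4929 -0.0323  0.006 ]]
0.016507348754254792 0.16899441339145108
scale yaw 0.05522405589660796
fence back [[ 0.5708  0.1387  0.016 ]
 [ 0.5732 -0.0311  0.016 ]]
[[-0.     0.446 -0.895]
 [ 0.001 -0.895 -0.446]
 [-1.    -0.001 -0.   ]]
ring [[0.454145   0.18352119 0.016     ]] bush [[ 0.49355602 -0.06276491  0.027     ]]
```

>>> apply_moves(
  series=[
    [12,-40.4,-40.4,25.5,0.4],
    [12,-40.4,-40.4,25.5,0.4],
    [12,-40.4,-40.4,25.5,0.4],
    [12,-40.4,-40.4,25.5,0.4],
    [12,-40.4,-40.4,25.5,0.4],
    [12,-40.4,-40.4,25.5,0.4],
    [12,-40.4,-40.4,25.5,0.4],
    [12,-40.4,-40.4,25.5,0.4],
    [12,-40.4,-40.4,25.5,0.4],
    [12,-40.4,-40.4,25.5,0.4],
    [12,-40.4,-40.4,25.5,0.4],
    [12,-40.4,-40.4,25.5,0.4],
  ],
  squeeze=20,
)

```text
time_s: 1.3
tcp_pos: [0.4155, 0.0749, 0.126]
tcp_rot: [2.211, 0.022, -2.213]
wrist_force: [0.6, -0.3, 0.1]
gripper_width: 0.0353
```

```bash
python3 - <<'E'
from h import *
o=env.observe(); M=R.from_rotvec(o['tcp_rot']).as_matrix(); print(o['tcp_pos'],M.round(3),o['joint_positions'],o['wrist_force'])
cal=env.get_calibration("wrist")
im=env.camera("wrist"); cv2.imwrite("pics/raw_w1.png",im[:,:,::-1]); cv2.imwrite("pics/w1.png",cv2.resize(im[:,:,::-1],(800,600),interpolation=cv2.INTER_CUBIC))
np.save("calw1.npy",cal,allow_pickle=True)
print(cal)
E
```

```text
[0.41548621 0.07487225 0.12600563] [[-0.001  0.02  -1.   ]
 [ 0.    -1.    -0.02 ]
 [-1.    -0.     0.001]] [-1.00922534e-01  2.39963372e-01  1.94765234e+00  2.65878471e-04
  9.54701612e-01  1.45011189e+00] [ 0.64845739 -0.2628604   0.05627281]
{'fx': 343.69858174984745, 'fy': 343.69858174984745, 'cx': 276.3081207545351, 'cy': 216.75466629764384, 'dist': array([0.01356782, 0.        , 0.        , 0.        , 0.        ]), 'eye': array([0.49436066, 0.07693227, 0.26488519]), 'attitude': array([ 2.07115382, -2.0307111 , -0.3210306 ])}
```

View pics/w1.png

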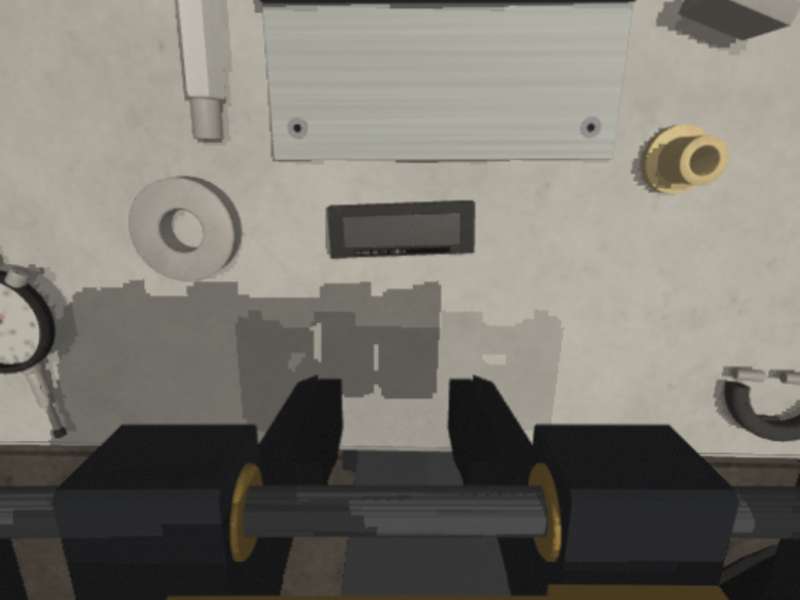

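The wrist view shows the scale at corners (328,207), (474,201), (475,252), (331,258). The plate's front edge is at row 160 and the fingertips at (325,379) and (470,379).

```bash
python3 - <<'E'
from h import *
cal=np.load("calw1.npy",allow_pickle=True).item()
f=lambda L:[((u+.5)*.7-.5,(v+.5)*.7-.5) for u,v in L]
s=px2w(cal,f([(328,207),(474,201),(475,252),(331,258)]),0.0085); print(s.round(4),s.mean(0))
d=(s[0]-s[1]+s[3]-s[2]);print("scale yaw",np.arctan2(-d[0],d[1]))
p=px2w(cal,f([(273,160),(613,159)]),0.006); print(p.round(4)); d=p[0]-p[1]; print(np.arctan2(-d[0],d[1]),np.linalg.norm(d))
print(px2w(cal,f([(317,378),(343,381),(449,381),(476,378)]),0.118).round(4))
print(px2w(cal,f([(263,3),(632,2)]),0.006).round(4))
E
```

```text
[[0.4661 0.1108 0.0085]
 [0.4706 0.036  0.0085]
 [0.4442 0.0337 0.0085]
 [0.4395 0.1098 0.0085]] [0.45512299 0.07257741 0.0085    ]
scale yaw 0.06094466496732296
[[ 0.4885  0.1382  0.006 ]
 [ 0.4923 -0.0326  0.006 ]]
0.021741951538547875 0.1709085569773109
[[0.4227 0.1012 0.118 ]
 [0.4218 0.0927 0.118 ]
 [0.4225 0.0577 0.118 ]
 [0.4237 0.0489 0.118 ]]
[[ 0.5572  0.1387  0.006 ]
 [ 0.5606 -0.0302  0.006 ]]
```

>>> apply_moves(
  series=[
    [4,0.2,0,0,0.4],
    [8,0.2,0,0,0.4],
    [10,0.2,0,0,0.4],
    [11.2,0.2,0,0,0.4],
    [11.5,0.2,0,0,0.4],
    [11.5,0.2,0,0,0.4],
    [11.5,0.2,0,0,0.4],
  ],
)

```text
time_s: 2.05
tcp_pos: [0.4159, 0.07, 0.0123]
tcp_rot: [2.214, 0.019, -2.211]
wrist_force: [-0.4, -0.3, 0.1]
gripper_width: 0.0349
```

>>> apply_moves(
  series=[
    [0.1,-0.2,-0.5,0,0.4],
    [0.1,-0.2,-1.0,0,0.4],
    [0.1,-0.2,-1.5,0,0.4],
    [0.1,-0.2,-2.0,0,0.4],
    [0.1,-0.2,-2.4,0,0.4],
    [0.1,-0.2,-2.8,0,0.4],
    [0.1,-0.2,-3.2,0,0.4],
    [0.1,-0.2,-3.5,0,0.4],
    [0.1,-0.2,-3.5,0,0.4],
  ],
)

```text
time_s: 2.95
tcp_pos: [0.4509, 0.0727, 0.0107]
tcp_rot: [2.213, 0.02, -2.212]
wrist_force: [-0.1, -0.7, 0.0]
gripper_width: 0.0358
```

```bash
python3 - <<'E'
from h import *
o=env.observe(); print(o['tcp_pos'],o['wrist_force'],o['time_s'])
cal=env.get_calibration("wrist")
im=env.camera("wrist"); cv2.imwrite("pics/w2.png",cv2.resize(im[:,:,::-1],(800,600),interpolation=cv2.INTER_CUBIC))
im=env.camera("side"); cv2.imwrite("pics/s2.png",cv2.resize(im[165:255,220:340,::-1],(800,600),interpolation=cv2.INTER_CUBIC))
E
```

```text
[0.45091232 0.07266419 0.01072876] [-0.06933057 -0.6590228   0.03318297] 2.95
```

View pics/w2.png

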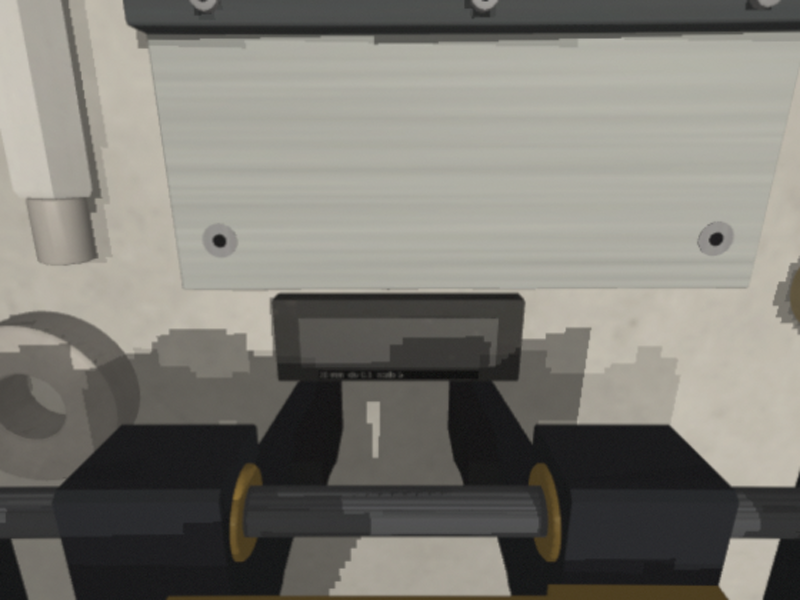

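View pics/s2.png

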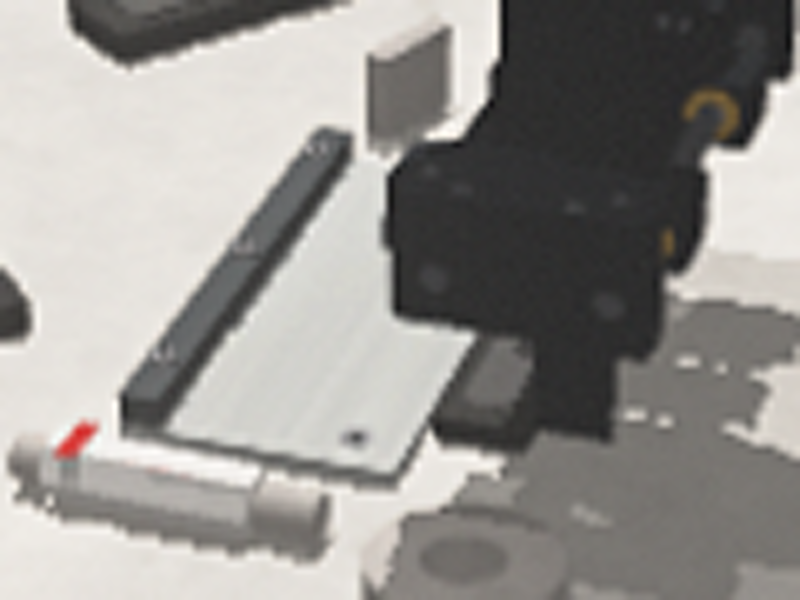

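The scale is squared to the fingers, and its far edge (row 296) is about 2 mm short of the step (row 289). I'll creep forward until contact shows in the force reading.

>>> apply_moves(
  series=[
    [0,0,-0.1,0,0.4],
    [0,0,-0.2,0,0.4],
    [0,0,-0.2,0,0.4],
  ],
)

```text
time_s: 3.35
tcp_pos: [0.4526, 0.0727, 0.0107]
tcp_rot: [2.213, 0.02, -2.212]
wrist_force: [-0.5, -0.2, 0.5]
gripper_width: 0.035
```

>>> apply_moves(
  series=[
    [0,0,-0.1,0,0.4],
    [0,0,-0.1,0,0.4],
  ],
)

```text
time_s: 3.55
tcp_pos: [0.4535, 0.0727, 0.0107]
tcp_rot: [2.212, 0.02, -2.213]
wrist_force: [0.1, 0.1, -0.4]
gripper_width: 0.0354
```

>>> apply_moves(
  series=[
    [0,0,-0.05,0,0.4],
    [0,0,-0.1,0,0.4],
    [0,0,-0.1,0,0.4],
  ],
)

```text
time_s: 3.85
tcp_pos: [0.4538, 0.0728, 0.0106]
tcp_rot: [2.21, 0.02, -2.215]
wrist_force: [-5.0, -1.2, 3.6]
gripper_width: 0.0352
```

>>> apply_moves(
  series=[
    [0,0,-0.05,0,0.4],
    [0,0,-0.05,0,0.4],
  ],
)

```text
time_s: 4.05
tcp_pos: [0.4538, 0.0728, 0.0106]
tcp_rot: [2.209, 0.02, -2.216]
wrist_force: [-6.8, -0.6, 4.9]
gripper_width: 0.0352
```

>>> apply_moves(
  series=[
    [0,0,-0.05,0,0.4],
    [0,0,-0.05,0,0.4],
  ],
)

```text
time_s: 4.25
tcp_pos: [0.4538, 0.0728, 0.0105]
tcp_rot: [2.207, 0.02, -2.217]
wrist_force: [-9.6, -2.4, 7.3]
gripper_width: 0.0355
```

>>> apply_moves(
  series=[
    [-0.1,0,0,0,0.4],
    [-0.2,0,0,0,0.4],
    [-0.3,0,0,0,0.4],
  ],
)

```text
time_s: 4.55
tcp_pos: [0.454, 0.0728, 0.0132]
tcp_rot: [2.208, 0.02, -2.217]
wrist_force: [-5.6, -1.4, 0.1]
gripper_width: 0.0355
```

>>> apply_moves(
  series=[
    [-0.1,0,0,0,0.4],
    [-0.2,0,0,0,0.4],
  ],
)

```text
time_s: 4.75
tcp_pos: [0.4541, 0.0729, 0.0152]
tcp_rot: [2.208, 0.02, -2.217]
wrist_force: [-5.5, -0.6, 0.8]
gripper_width: 0.0351
```

```bash
cat > look.py <<'E'
import sys
from h import *
o=env.observe(); print(o['tcp_pos'].round(4),o['wrist_force'].round(1),o['time_s'])
n=sys.argv[1]
im=env.camera("wrist")[:,:,::-1]; im2=env.camera("side")[:,:,::-1]
a=cv2.resize(im[170:320,170:380],(420,300),interpolation=cv2.INTER_CUBIC)
b=cv2.resize(im2[165:255,240:340],(380,342),interpolation=cv2.INTER_CUBIC)
c=np.zeros((342,800,3),np.uint8); c[:300,:420]=a; c[:,420:]=b
cv2.imwrite(f"pics/{n}.png",c)
E
python3 look.py l1
```

```text
[0.4541 0.0729 0.0152] [-5.5 -0.6  0.8] 4.75
```

View pics/l1.png

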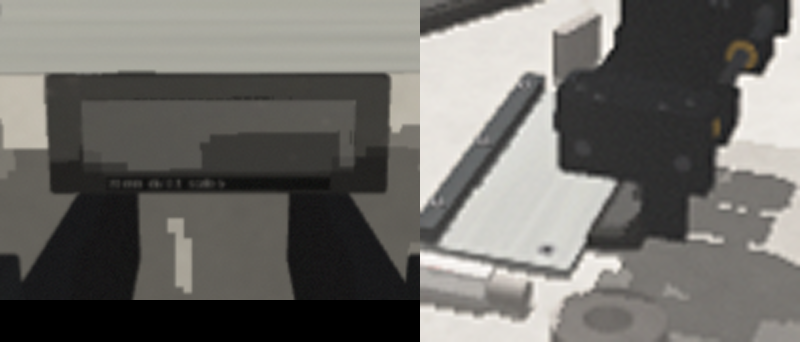

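>>> apply_moves(
  series=[
    [-0.1,0,0,0,0.4],
    [-0.2,0,-0.02,0,0.4],
    [-0.3,0,-0.05,0,0.4],
    [-0.4,0,-0.05,0,0.4],
  ],
)

```text
time_s: 5.25
tcp_pos: [0.4548, 0.0729, 0.0193]
tcp_rot: [2.209, 0.02, -2.216]
wrist_force: [-4.9, -1.3, 2.1]
gripper_width: 0.0353
```

```bash
python3 look.py l2
```

```text
[0.4548 0.0729 0.0193] [-4.9 -1.3  2.1] 5.25
```

View pics/l2.png

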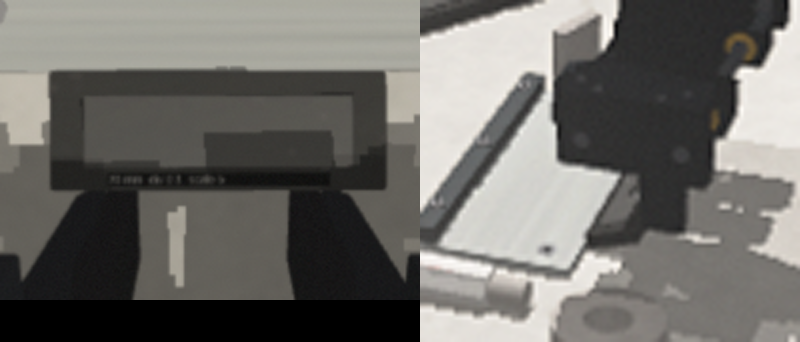

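The near side is rising with the fingertips, and the side view shows the scale tilted. I'll keep following the arc.

>>> apply_moves(
  series=[
    [-0.1,0,-0.02,0,0.4],
    [-0.2,0,-0.05,0,0.4],
    [-0.3,0,-0.09,0,0.4],
    [-0.4,0,-0.13,0,0.4],
  ],
)

```text
time_s: 5.75
tcp_pos: [0.4564, 0.0729, 0.0235]
tcp_rot: [2.21, 0.02, -2.215]
wrist_force: [-6.3, -0.2, 2.1]
gripper_width: 0.0347
```

```bash
python3 look.py l3
```

```text
[0.4564 0.0729 0.0235] [-6.3 -0.2  2.1] 5.75
```

View pics/l3.png

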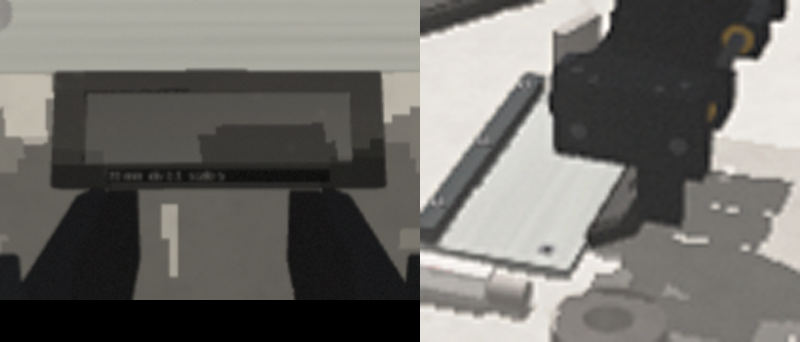

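>>> apply_moves(
  series=[
    [-0.1,0,-0.04,0,0.4],
    [-0.2,0,-0.08,0,0.4],
    [-0.3,0,-0.13,0,0.4],
    [-0.4,0,-0.19,0,0.4],
    [-0.48,0,-0.26,0,0.4],
  ],
)

```text
time_s: 6.35
tcp_pos: [0.4592, 0.073, 0.0285]
tcp_rot: [2.21, 0.02, -2.215]
wrist_force: [-5.9, -1.6, 3.6]
gripper_width: 0.0352
```

```bash
python3 look.py l4
```

```text
[0.4592 0.073  0.0285] [-5.9 -1.6  3.6] 6.35
```

View pics/l4.png

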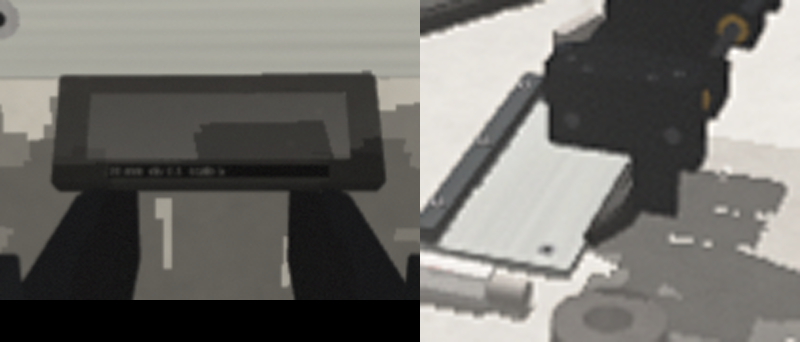

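>>> apply_moves(
  series=[
    [-0.08,0,-0.08,0,0.4],
    [-0.16,0,-0.16,0,0.4],
    [-0.23,0,-0.24,0,0.4],
    [-0.3,0,-0.34,0,0.4],
    [-0.35,0,-0.44,0,0.4],
  ],
)

```text
time_s: 6.95
tcp_pos: [0.4627, 0.073, 0.0321]
tcp_rot: [2.207, 0.02, -2.217]
wrist_force: [-13.3, -1.7, 11.3]
gripper_width: 0.0354
```

```bash
python3 look.py l5
```

```text
[0.4627 0.073  0.0321] [-13.3  -1.7  11.3] 6.95
```

View pics/l5.png

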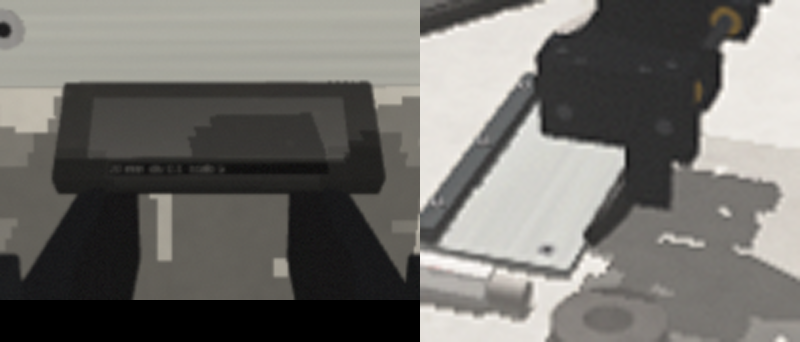

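>>> apply_moves(
  series=[
    [-0.08,0,0,0,0.4],
    [-0.15,0,0,0,0.4],
  ],
)

```text
time_s: 7.25
tcp_pos: [0.4636, 0.073, 0.0337]
tcp_rot: [2.211, 0.02, -2.214]
wrist_force: [-5.0, -1.1, 5.5]
gripper_width: 0.0351
```

>>> apply_moves(
  series=[
    [-0.08,0,-0.05,0,0.4],
    [-0.12,0,-0.1,0,0.4],
  ],
)

```text
time_s: 7.45
tcp_pos: [0.4652, 0.073, 0.035]
tcp_rot: [2.212, 0.02, -2.213]
wrist_force: [-3.7, -0.7, 6.3]
gripper_width: 0.0355
```

```bash
python3 look.py l6
```

```text
[0.4652 0.073  0.035 ] [-3.7 -0.7  6.3] 7.45
```

View pics/l6.png

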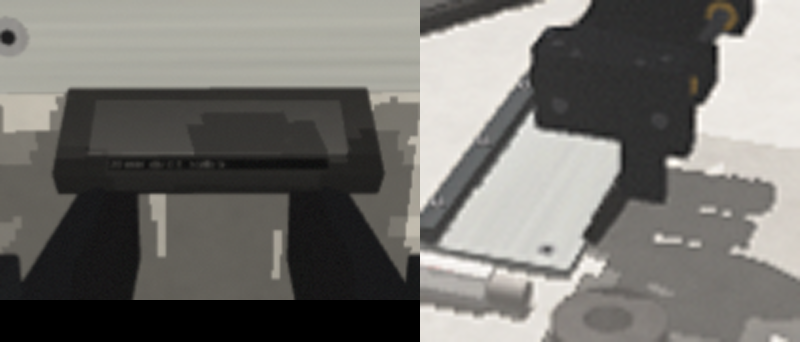

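>>> apply_moves(
  series=[
    [0,0,-0.1,0,0.4],
    [0,0,-0.2,0,0.4],
    [0,0,-0.3,0,0.4],
  ],
)

```text
time_s: 7.85
tcp_pos: [0.4668, 0.0731, 0.0353]
tcp_rot: [2.207, 0.02, -2.217]
wrist_force: [-17.4, -2.6, 21.8]
gripper_width: 0.0351
```

```bash
python3 look.py l7
```

```text
[0.4668 0.0731 0.0353] [-17.4  -2.6  21.8] 7.85
```

View pics/l7.png

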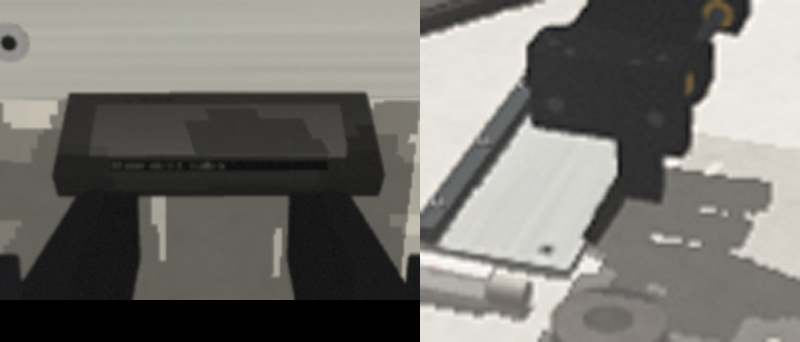

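>>> apply_moves(
  series=[
    [-0.1,0,0.05,0,0.4],
    [-0.2,0,0.05,0,0.4],
  ],
)

```text
time_s: 8.15
tcp_pos: [0.4678, 0.0731, 0.0372]
tcp_rot: [2.213, 0.02, -2.212]
wrist_force: [-1.9, -0.6, 3.3]
gripper_width: 0.0358
```

>>> apply_moves(
  series=[
    [-0.05,0,-0.1,0,0.4],
    [-0.1,0,-0.2,0,0.4],
  ],
)

```text
time_s: 8.35
tcp_pos: [0.4701, 0.0731, 0.0382]
tcp_rot: [2.213, 0.02, -2.212]
wrist_force: [-4.2, 0.1, 7.3]
gripper_width: 0.035
```

```bash
python3 look.py l8
```

```text
[0.4701 0.0731 0.0382] [-4.2  0.1  7.3] 8.35
```

View pics/l8.png

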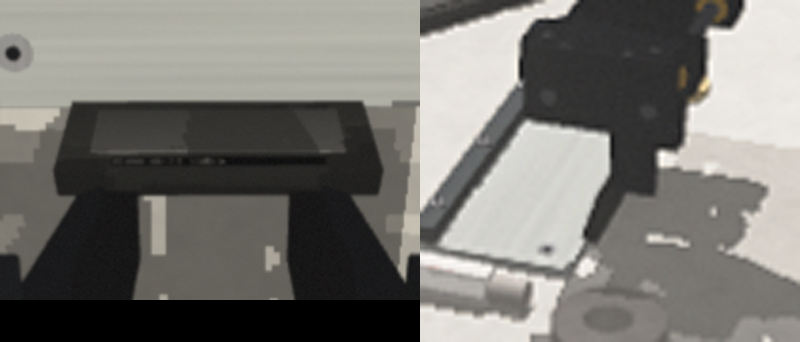

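>>> apply_moves(
  series=[
    [-0.1,0,-0.1,0,0.4],
    [-0.15,0,-0.2,0,0.4],
    [-0.2,0,-0.3,0,0.4],
  ],
)

```text
time_s: 8.75
tcp_pos: [0.4732, 0.0731, 0.0399]
tcp_rot: [2.214, 0.02, -2.212]
wrist_force: [-1.4, 0.9, 4.0]
gripper_width: 0.0355
```

```bash
python3 look.py l9
```

```text
[0.4732 0.0731 0.0399] [-1.4  0.9  4. ] 8.75
```

View pics/l9.png

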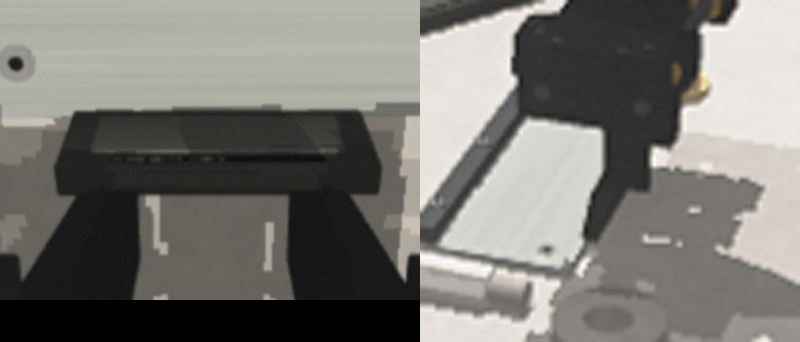

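>>> apply_moves(
  series=[
    [-0.04,0,-0.1,0,0.4],
    [-0.08,0,-0.2,0,0.4],
    [-0.12,0,-0.3,0,0.4],
    [-0.15,0,-0.4,0,0.4],
  ],
)

```text
time_s: 9.25
tcp_pos: [0.4769, 0.0732, 0.0412]
tcp_rot: [2.213, 0.02, -2.213]
wrist_force: [-0.4, 1.6, 0.5]
gripper_width: 0.0354
```

```bash
python3 look.py l10
```

```text
[0.4769 0.0732 0.0412] [-0.4  1.6  0.5] 9.25
```

View pics/l10.png

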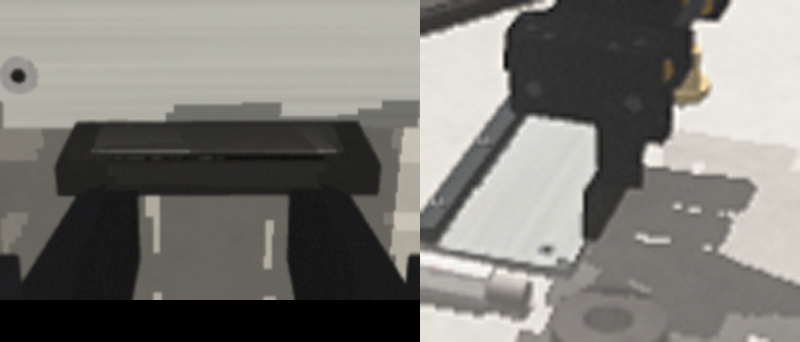

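>>> apply_moves(
  series=[
    [0,0,-0.1,0,0.4],
    [0,0,-0.2,0,0.4],
    [0,0,-0.3,0,0.4],
  ],
)

```text
time_s: 9.65
tcp_pos: [0.4802, 0.0732, 0.0416]
tcp_rot: [2.213, 0.02, -2.212]
wrist_force: [-1.0, 0.9, 7.7]
gripper_width: 0.0355
```

```bash
python3 look.py l11
```

```text
[0.4802 0.0732 0.0416] [-1.   0.9  7.7] 9.65
```

View pics/l11.png

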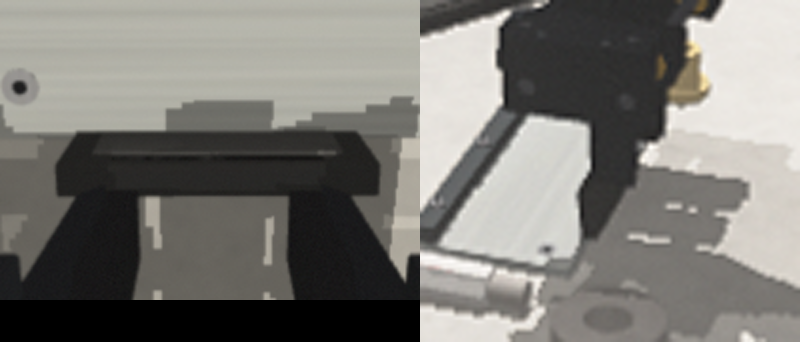

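>>> apply_moves(
  series=[
    [-0.03,0,-0.1,0,0.4],
    [-0.05,0,-0.2,0,0.4],
    [-0.07,0,-0.3,0,0.4],
  ],
)

```text
time_s: 10.05
tcp_pos: [0.4831, 0.0733, 0.0421]
tcp_rot: [2.213, 0.02, -2.212]
wrist_force: [-0.9, 0.8, 4.0]
gripper_width: 0.0352
```

```bash
python3 look.py l12
```

```text
[0.4831 0.0733 0.0421] [-0.9  0.8  4. ] 10.05
```

View pics/l12.png

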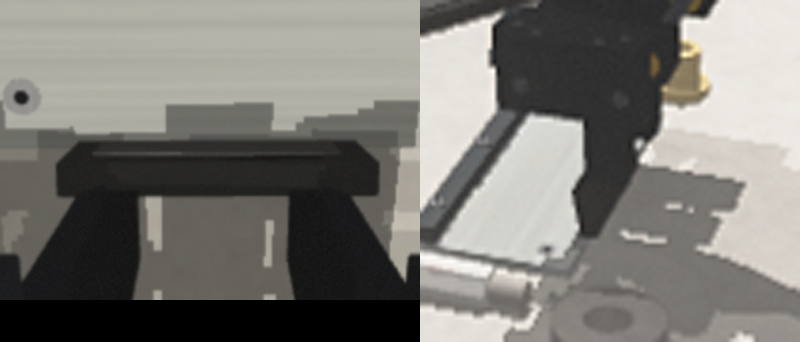

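>>> apply_moves(
  series=[
    [-0.01,0,-0.1,0,0.4],
    [-0.03,0,-0.2,0,0.4],
    [-0.04,0,-0.3,0,0.4],
  ],
)

```text
time_s: 10.45
tcp_pos: [0.4859, 0.0733, 0.0423]
tcp_rot: [2.213, 0.02, -2.212]
wrist_force: [0.9, 1.0, 3.8]
gripper_width: 0.0352
```

```bash
python3 look.py l13
```

```text
[0.4859 0.0733 0.0423] [0.9 1.  3.8] 10.45
```

View pics/l13.png

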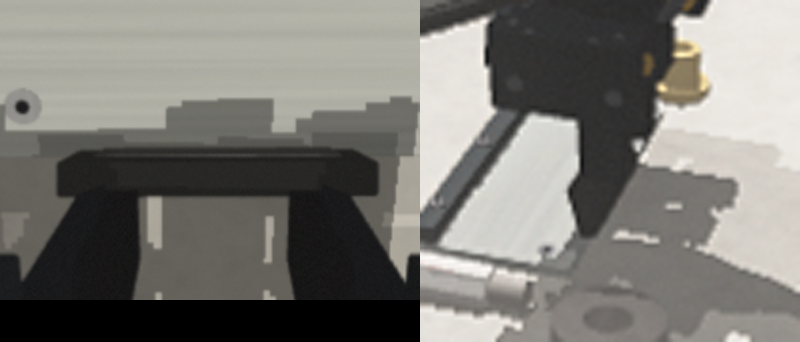

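>>> apply_moves(
  series=[
    [0,0,-0.1,0,0.4],
    [0,0,-0.2,0,0.4],
    [0,0,-0.3,0,0.4],
    [0,0,-0.4,0,0.4],
  ],
)

```text
time_s: 10.95
tcp_pos: [0.4898, 0.0734, 0.0422]
tcp_rot: [2.212, 0.02, -2.213]
wrist_force: [-0.8, -0.1, 1.3]
gripper_width: 0.0353
```

```bash
python3 look.py l14
```

```text
[0.4898 0.0734 0.0422] [-0.8 -0.1  1.3] 10.95
```

View pics/l14.png

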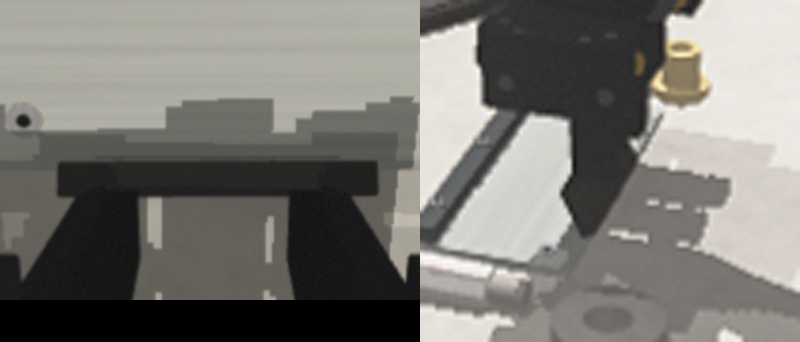

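>>> apply_moves(
  series=[
    [0.01,0,-0.1,0,0.4],
    [0.02,0,-0.2,0,0.4],
    [0.04,0,-0.3,0,0.4],
    [0.06,0,-0.4,0,0.4],
  ],
)

```text
time_s: 11.45
tcp_pos: [0.4938, 0.0735, 0.0416]
tcp_rot: [2.212, 0.02, -2.213]
wrist_force: [-0.5, 0.0, -0.2]
gripper_width: 0.035
```

```bash
python3 look.py l15
```

```text
[0.4938 0.0735 0.0416] [-0.5  0.  -0.2] 11.45
```

View pics/l15.png

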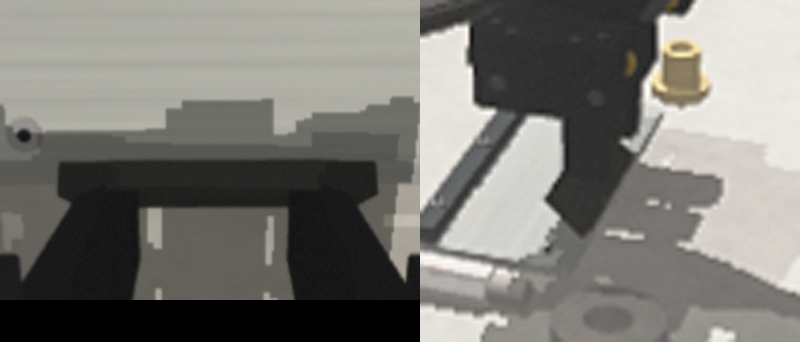

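>>> apply_moves(
  series=[
    [0,0,-0.2,0,0.4],
    [0,0,-0.4,0,0.4],
    [0,0,-0.6,0,0.4],
    [0,0,-0.7,0,0.4],
    [0,0,-0.7,0,0.4],
  ],
)

```text
time_s: 12.05
tcp_pos: [0.5009, 0.0736, 0.0417]
tcp_rot: [2.213, 0.02, -2.213]
wrist_force: [1.2, -0.2, -1.0]
gripper_width: 0.0353
```

```bash
python3 look.py l16
```

```text
[0.5009 0.0736 0.0417] [ 1.2 -0.2 -1. ] 12.05
```

View pics/l16.png

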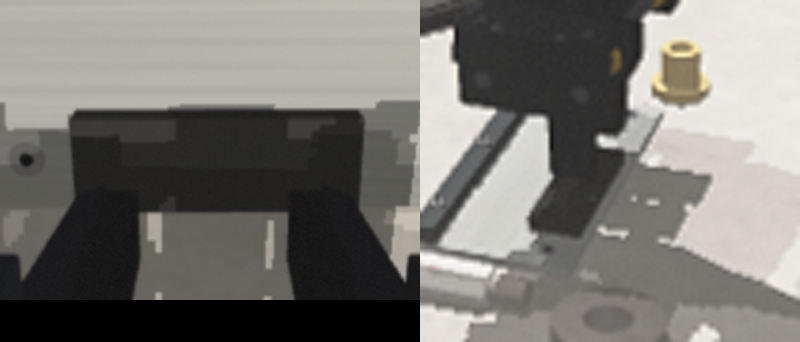

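The scale has flopped flat onto the plate, with the plain face up and its near edge about at the plate's front edge. Next I go back, down, and push it to the fence.

>>> apply_moves(
  series=[
    [-0.3,0,1,0,0.4],
    [-0.3,0,2.5,0,0.4],
    [-0.3,0,3.6,0,0.4],
    [0.5,0,3.6,0,0.4],
    [1.5,0,3.6,0,0.4],
    [2.3,0,3.6,0,0.4],
    [2.4,0,3.6,0,0.4],
    [2.4,0,3.6,0,0.4],
  ],
)

```text
time_s: 12.95
tcp_pos: [0.4648, 0.073, 0.0173]
tcp_rot: [2.212, 0.02, -2.213]
wrist_force: [0.6, -0.3, -0.6]
gripper_width: 0.0352
```

```bash
python3 look.py l17; python3 - <<'E'
from h import *
im=env.camera("wrist")[:,:,::-1]; cv2.imwrite("pics/w17.png",cv2.resize(im,(800,600),interpolation=cv2.INTER_CUBIC)); np.save("calw17.npy",env.get_calibration("wrist"),allow_pickle=True)
E
```

```text
[0.4648 0.073  0.0173] [ 0.6 -0.3 -0.6] 12.95
```

View pics/l17.png

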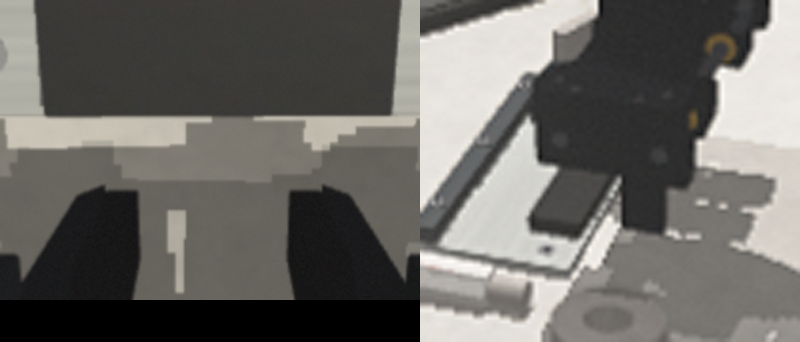

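View pics/w17.png

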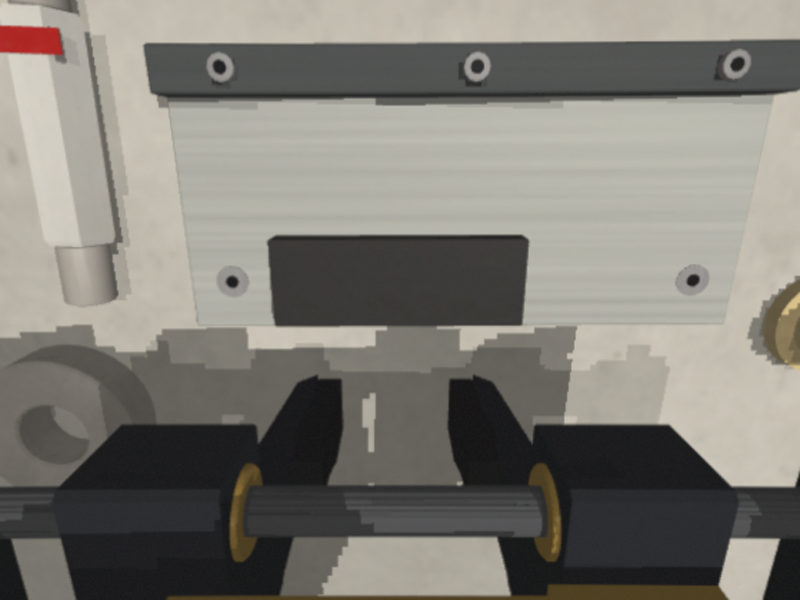

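The scale lies glass down along the plate's front edge, with corners from (270,237) to (524,325) in the wrist view. I'll push it toward the fence now.

>>> apply_moves(
  series=[
    [0,0,-0.6,0,0.4],
    [0,0,-1.2,0,0.4],
    [0,0,-1.7,0,0.4],
    [0,0,-2.3,0,0.4],
    [0,0,-2.9,0,0.4],
    [0,0,-3.5,0,0.4],
    [0,0,-4.1,0,0.4],
    [0,0,-4.6,0,0.4],
    [0,0,-5.0,0,0.4],
    [0,0,-5.3,0,0.4],
    [0,0,-5.4,0,0.4],
    [0,0,-5.4,0,0.4],
  ],
)

```text
time_s: 14.3
tcp_pos: [0.5189, 0.0739, 0.0177]
tcp_rot: [2.213, 0.02, -2.212]
wrist_force: [-0.2, -0.1, -0.5]
gripper_width: 0.0354
```

```bash
python3 - <<'E'
from h import *
print(env.observe()['tcp_pos'])
im=env.camera("wrist")[:,:,::-1]; cv2.imwrite("pics/w18.png",cv2.resize(im,(800,600),interpolation=cv2.INTER_CUBIC))
E
```

```text
[0.51887074 0.07392801 0.01772515]
```

View pics/w18.png

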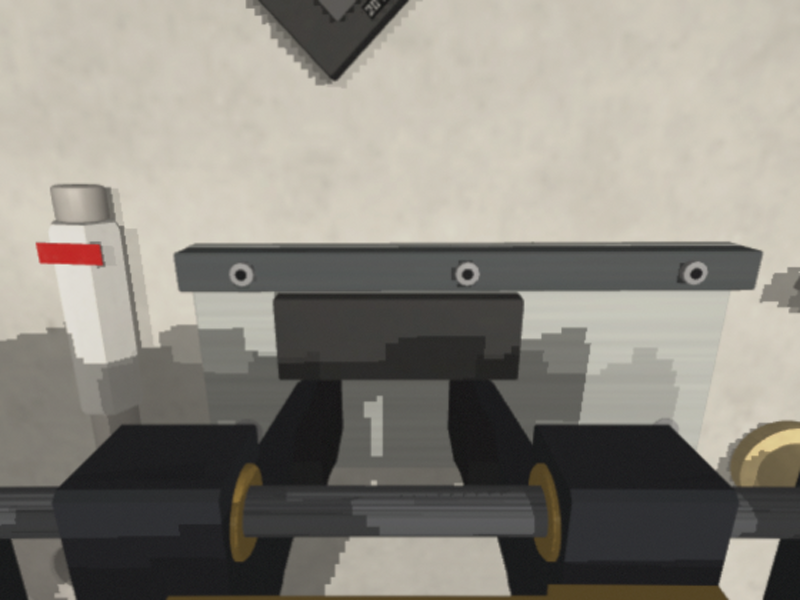

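About 2–3 mm remain to the fence (scale's far edge at row 294). I'll creep in.

>>> apply_moves(
  series=[
    [0,0,-0.1,0,0.4],
    [0,0,-0.2,0,0.4],
    [0,0,-0.25,0,0.4],
    [0,0,-0.25,0,0.4],
  ],
)

```text
time_s: 14.75
tcp_pos: [0.5214, 0.074, 0.0177]
tcp_rot: [2.213, 0.02, -2.212]
wrist_force: [0.0, -0.6, 0.2]
gripper_width: 0.0353
```

>>> apply_moves(
  series=[
    [0,0,-0.05,0,0.4],
    [0,0,-0.1,0,0.4],
    [0,0,-0.1,0,0.4],
  ],
)

```text
time_s: 15.05
tcp_pos: [0.5218, 0.074, 0.0176]
tcp_rot: [2.211, 0.02, -2.214]
wrist_force: [-4.4, -0.9, 2.6]
gripper_width: 0.0352
```

Contact at TCP x 0.5218, as predicted. I'll retreat horizontally, then up.

>>> apply_moves(
  series=[
    [0,0,0.3,0,0.4],
    [0,0,1,0,0.4],
    [0,0,2.5,0,0.4],
    [-2,0,5,0,0.4],
    [-6,0,8,0,0.4],
    [-10,0,11,0,0.4],
    [-12,0,12,0,0.4],
    [-12,0,12,0,0.4],
    [-12,0,12,0,0.4],
  ],
)

```text
time_s: 15.95
tcp_pos: [0.4024, 0.0718, 0.1375]
tcp_rot: [2.214, 0.019, -2.211]
wrist_force: [0.7, 0.1, -0.7]
gripper_width: 0.0351
```

```bash
python3 - <<'E'
from h import *
print(env.observe()['tcp_pos'],env.observe()['wrist_force'])
np.save("cw19.npy",env.get_calibration("wrist"),allow_pickle=True)
im=env.camera("wrist")[:,:,::-1]; cv2.imwrite("pics/w19.png",cv2.resize(im[:210,100:380],(800,600),interpolation=cv2.INTER_CUBIC))
im=env.camera("top")[:,:,::-1]; cv2.imwrite("pics/t19.png",cv2.resize(im,(800,600),interpolation=cv2.INTER_CUBIC))
E
```

```text
[0.40243408 0.07182705 0.13749523] [ 0.65703849  0.06419997 -0.73198076]
```

View pics/w19.png

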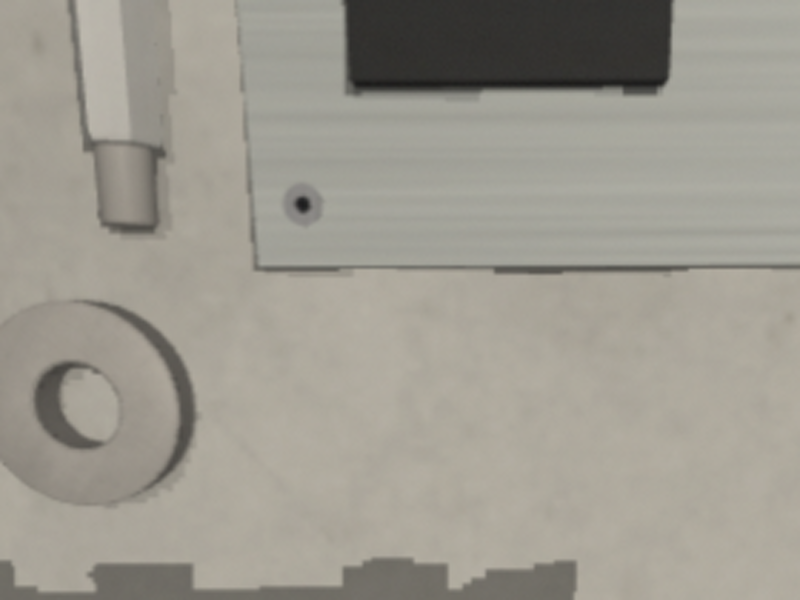

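View pics/t19.png

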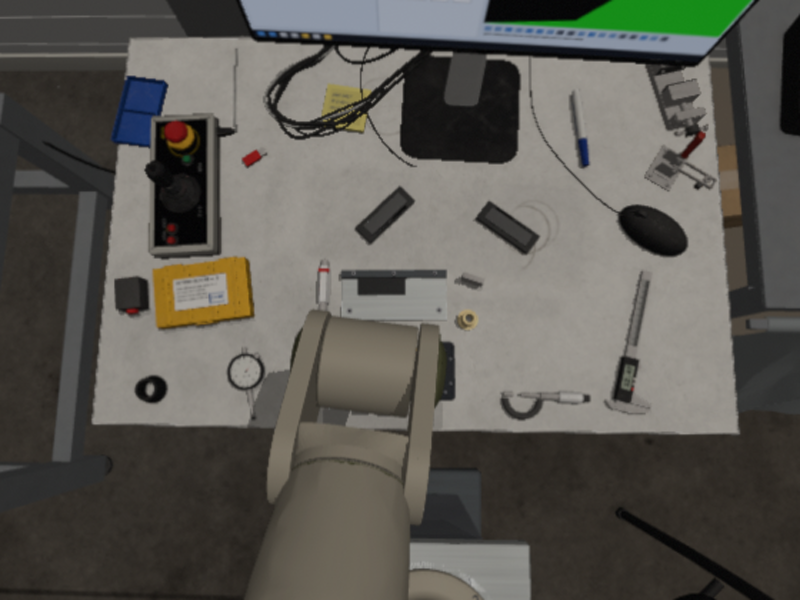

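```bash
python3 - <<'E'
from h import *
im=env.camera("top")[:,:,::-1]; a=cv2.resize(im[182:230,230:320],(800,427),interpolation=cv2.INTER_CUBIC)
cv2.imwrite("pics/t20.png",a)
im=env.camera("side")[:,:,::-1]; cv2.imwrite("pics/s20.png",cv2.resize(im[165:255,220:340],(800,600),interpolation=cv2.INTER_CUBIC))
cal=np.load("cw19.npy",allow_pickle=True).item()
f=lambda L:[((u+.5)*.35-.5+100,(v+.5)*.35-.5) for u,v in L]
s=px2w(cal,f([(355,80),(665,80)]),.0145);p=px2w(cal,f([(257,267),(799,266)]),.006)
for q in(s,p): d=q[0]-q[1];print(q.round(4),np.arctan2(-d[0],d[1]))
E
```

```text
[[0.5307 0.1101 0.0145]
 [0.532  0.0366 0.0145]] 0.017654705471473506
[[ 0.4888  0.138   0.006 ]
 [ 0.4915 -0.0022  0.006 ]] 0.019204573586885116
```

View pics/t20.png

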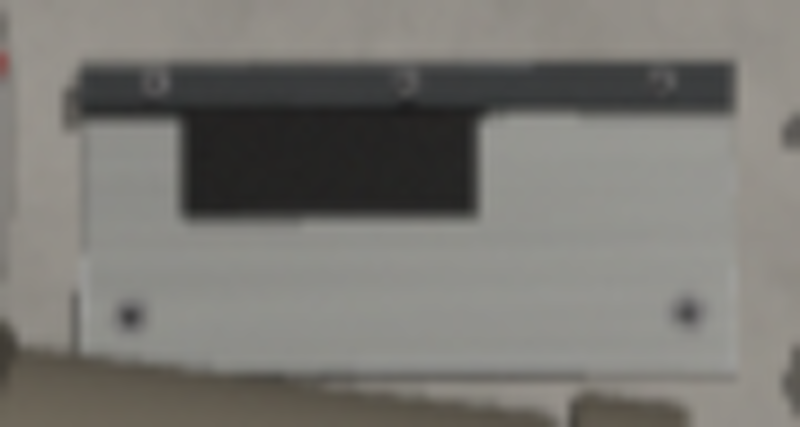

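View pics/s20.png

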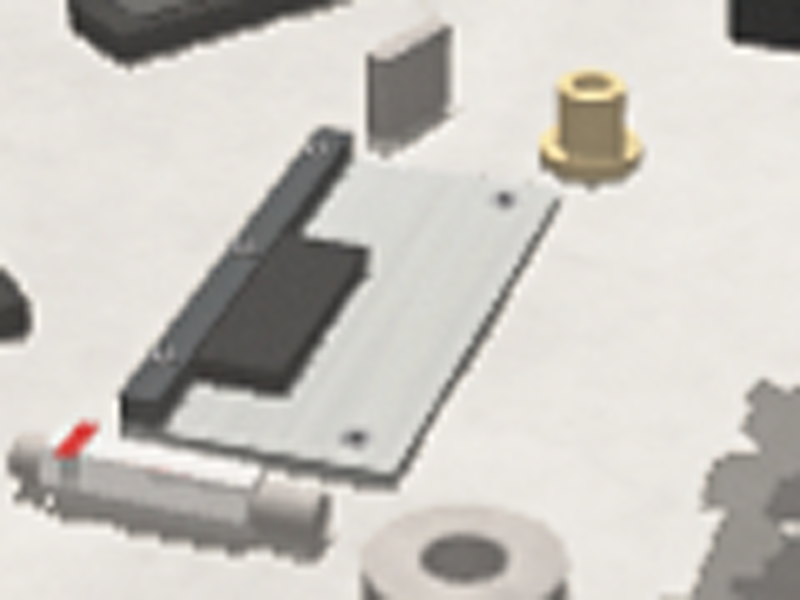

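The scale lies flat, plain face up, against the fence and parallel to it within 0.002 rad. Its middle is about 20 mm from the plate's middle, and the bystanders look unmoved.

```bash
python3 -c "
from workcell import env
print(env.sign_off())"
```

```text
the job is handed in; nothing more can be done
None
```

The scale was turned over onto the plate and pushed against the fence, and I handed the job in about 16 s into the 45 s allowed. Sign-off gave no verdict, so the result below rests on my own last checks.

**What I did:** I chose the smallest of the three dark bars, the one in front of the plate. I pushed it against the step with two spread fingertips and followed its near side up. It flopped glass face down onto the plate. I then pushed it until it touched the fence at about 4 N, and withdrew the hand.

**Last checks:**
- **Position:** the scale is flat with its plain face up and no visible gap to the fence. Its long side is parallel to the plate within about 0.002 rad, and its middle is about 20 mm from the plate's middle.
- **Bystanders:** none look moved. The ring gauge was hidden by the arm in the last top view but looked in place in the side view. The micrometer and dial indicator were checked only in the slightly earlier top view.
- **Hand:** it is clear of everything.

**Deviations:** for a moment during the tip-up the squeeze rose to about 28 N, above the advised 5–10 N, and I eased it off. The fingertip heights suggest the scale pivoted on the plate's top edge rather than on the bench.

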